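# Seat check of the flow-cell tilt platform

### The arm

A 6-joint arm with a two-finger parallel gripper is mounted at the origin on the work surface. World frame = base frame: x ahead of the robot, y to its left, z up, the work surface at z = 0. Lengths are in m, angles in degrees, forces in N, time in s.
With the tool pointing down it reaches from about 0.4 to 0.825 m from the base axis. Payload 7 kg.
Tool frame: the origin (TCP) lies midway between the tips of the shut fingers; the grasp point (between the pads) lies 19 mm behind it; z points along the fingers, y is the line along which they close (so a half turn about z gives the same grasp; the last joint's range is limited). The gripper opens to 85 mm and grips with 20 to 120 N. Pads are 22 mm wide; open, the fingers measure 114 mm over their backs; the gripper's body (76 mm by 85 mm) begins 54 mm behind the grasp point. The pads swing forward as they close: fully open they stand 13 mm farther back than shut.
Start: joints at [87.496, 20.546, 0.682, 0, -70.136, -16.507], TCP at [0.22, 0.638, 0.231] pointing down, gripper open.
Joint ranges: [-176.03, 176.03], [-82.01, 121.73], [-58.28, 71.71], [-173.87, 95.51], [-174.79, -0.11], [-173.66, 173.66]. Speed limits (degrees/s): [136.94, 136.94, 172.46, 180, 180, 180].

### API

Orientations are given as [roll, pitch, yaw] about the fixed x, y, z axes, in that order (R = Rz(yaw) Ry(pitch) Rx(roll)).
In Python, from bench import ctrl gives the robot as it stands.
- The arm moves only by the shell command python3 -m jog 'ROWS' [OPENING] [FORCE]. ROWS is JSON, a list of rows, each a list of 2 entries, a list of its own where there are three numbers: the shift along the tool's x, y, z in m, then the turn about the tool's z in degrees. In form: [[[x, y, z], turn], ...]. A call has 1 to 5 rows; each row shifts and turns the commanded pose from where the row before left it, along the tool's axes as they then stand; what a row does not reach is not made up. A row lasts 1/10 s, in which the tool goes at most 50 mm and 8.59 degrees, less where a joint would pass 70% of its speed; a pose out of reach is approached as far as the arm can. A call with a gripper value outside its range is refused whole. OPENING is the finger opening in m, from 0 to 0.0854, set as the call begins (- or left out, the last holds). The fingers move at their own pace and stop on an object; FORCE is the grip in N (left out, the last holds). Time passes only in rows, so rows that do not move let the fingers close. It gives the time, the measured TCP pose, the force, the opening and the grip force at its end, in the units of the state.
- ctrl.get_obs(): the state, without advancing time (a new reading comes with each control period).
- ctrl.capture(name): name is "scene" or "top" or "wrist"; returns the picture (420x560x3 uint8, red, green, blue); there is no depth.
- ctrl.calibration(name): a dict with "mtx" (3x3 intrinsics, pixels), "k1" (the pictures are not rectified: a ray, as slopes to the right and down, at radius r is drawn at 1 + k1 r^2 times it, then the intrinsics apply), "R" (3x3) and "t" (3): a world point X has camera coordinates R X + t. Camera axes: x right, y down, z forward; pixel columns grow to the right and rows downward; lengths in m; the calibration is good to about 2 mm. A picture is of the moment at which its call begins: read the wrist's pose just before it. calibration takes no time and is no camera call; for the wrist camera it gives the pose at the moment of the call.
- ctrl.job_done(): hands the job in; it is judged then, once.
The state is a dict: "time_s": time; "joint_pos": joint angles; "qvel": joint speeds; "joint_torque": joint torques, N m; "position": TCP position; "tool_rot": TCP orientation; "force": force on the tool from outside, world axes, zero at the start; "moment": the same for the moment, N m; "gripper_width": finger opening in m; "gripper_force": force on a finger pad.
Only numpy, scipy, OpenCV 4.12 (cv2) and the standard library are available. Lean on these libraries where they do the work, as an engineer would, in place of code of your own. Each camera call takes 0.05 s, during which the arm holds its last target. There are 200 camera calls.

### The job

Check that the flow cell's tilt platform (the one with the square glass cell, not the round mirror) springs back onto its seats: with the fingertips press the domed cap on its sprung corner down until the needle is level with the index tab on its scale, hold it there for a moment, then release so that the needle drops back to zero. Do not drive the needle past the tab, and only press: do not lift or shift the platform, touch its needle or the cell, tilt the mirror platform or disturb anything else on the bench.

Things in the scene. Friction and masses are not known exactly. Their poses are not given: they have to be found in the camera images.
- cell_platform: Flow-cell tilt platform, about 2.8 kg, loose on the breadboard (steel, top 12 mm above the bench). Origin: centre of the base's underside, z up. Black base 150 x 150 x 12 mm, its corners along x and y (106 mm out), with a 46 mm wide tongue to x = +225 mm that carries the scale. Over it the tilt plate; needle and scale are on its +x side, the free corner points to -x, about towards the robot
- cell_pivot (a point): Middle of the tilt plate's underside, on the tilt axis (along the platform's y), 40 mm above the base's underside; turns with the plate. Aluminium plate 140 x 140 x 10 mm, corners along x and y, 99 mm out. It rests on ball seats near its +x, +y and -y corners; the free -x corner stands on a coil spring. Pressing that corner rocks the plate about the +y and -y balls and the needle at +x rises
- cell_cap (a point): Top of the domed black plastic spring cap on the free corner: 14 mm radius, 21 mm across, 5 mm above the plate's top, at (-70, 0, 55) mm in the platform's frame when seated. It starts to move at about 3 N and is 12 mm down at about 9 N; its stop is at 16 mm. Each mm down raises the needle tip 2.9 mm
- cell_tip (a point): Tip of the flow-cell platform's needle: 5 mm thick black rod from the plate's +x corner out beside the scale, then turned to +y across the scale's +x face. At (202, 17, 45) mm in the platform's frame when seated, level with the scale's long zero line
- cell_mark (a point): Middle of the nose of the index tab on the flow-cell platform's scale, 5 mm to +y of the needle tip. Tab: brass clip 10 mm high, 30 mm long, clamped on the white upright scale (40 mm wide, top 104 mm above the base's underside, lines 5 mm apart), 20 to 34 mm above zero, differently each time. The needle has reached it when cell_tip is as high as cell_mark
- cell_plate (a joint): Tilt of the flow-cell platform's plate in rad: 0 seated, grows as the free corner is pressed (tip rise = 202 mm x sin), stop at 0.24; the spring returns it to 0
- cell_needle: The needle of the flow-cell platform with its clamp; origin: middle of the tilt plate's underside
- flow_cell: Flow cell on the tilt plate: black block 40 x 40 x 26 mm, turned 45 degrees to the platform's frame, with a 20 mm square glass cell rising 27 mm out of it (white stopper included). Origin: centre of its underside, 22 mm to +x of the platform's centre
- mirror_platform: A second tilt platform with the same base, plate, cap, needle and scale, which carries a round black-rimmed mirror 50 mm across, standing upright; frame as for cell_platform. Either platform may be the left one
- mir_plate (a joint): Tilt of the mirror platform's plate, rad, 0 seated
- driver: Hex driver lying along its x, 190 mm long, black handle 22 mm thick to -x; origin under its middle
- column: Steel chromatography column lying along its x, 175 mm long, end fittings 15 mm square; origin under its middle
- vial: Small amber sample vial, 12 mm across, 32 mm high, blue cap, standing; origin under its centre
- lens: Mounted lens, black ring 30 mm across, 10 mm high, lying flat; origin under its centre
- vial_rack: White vial rack 75 x 120 mm, 44 mm high with its vials; origin under its centre
- solvent: Amber bottle with blue cap, 86 mm across, 180 mm high; origin under its centre
- rinse: Clear bottle with blue cap, 70 mm across, 150 mm high; origin under its centre

How it is judged:
By the outcome, as a careful person would: the job done as asked, in the order asked, and still so for the second after the job is handed in, with the robot touching nothing.
It also fails if it takes over 38 s, if anything falls off the work surface, if the arm or the gripper's body presses on something with over 40 N, if the wrist force passes 120 N, or if a joint passes its speed limit or range.

## Working session

There is one attempt and no reset: what is moved stays moved. The work goes in short steps, Python scripts to look and compute and a shell command to move; the robot and the scene stay as the last step left them, time stands still between calls to the robot, and variables do not carry over. Pictures are saved under pics/ and viewed, at most 10 in all, crops included, and the job is handed in when it is done.

```bash
mkdir -p pics
cat > h.py <<'E'
import numpy as np, cv2
from bench import ctrl
def ray(name,uv,c=None):
    c=c or ctrl.calibration(name); K=np.array(c["mtx"]);R=np.array(c["R"]);t=np.array(c["t"])
    d=np.array([(uv[0]-K[0,2])/K[0,0],(uv[1]-K[1,2])/K[1,1]]); s=d.copy()
    for _ in range(20): s=d/(1+c["k1"]*(s@s))
    return -R.T@t, R.T@np.array([s[0],s[1],1.])
def onz(name,uv,z,c=None):
    o,d=ray(name,uv,c); return o+d*(z-o[2])/d[2]
def proj(name,X,c=None):
    c=c or ctrl.calibration(name); K=np.array(c["mtx"])
    p=np.array(c["R"])@X+np.array(c["t"]); s=p[:2]/p[2]; s=s*(1+c["k1"]*(s@s))
    return K[:2,:2]@s+K[:2,2]
def two(a,b):
    (o,d),(q,e)=a,b; A=np.stack([d,-e],1); l=np.linalg.lstsq(A,q-o,rcond=None)[0]
    P,Q=o+d*l[0],q+e*l[1]; return (P+Q)/2,np.linalg.norm(P-Q)
def snap(name,f):
    im=ctrl.capture(name); cv2.imwrite(f"pics/{f}.png",im[:,:,::-1]); return im
E
python3 - <<'E'
from h import *
a=snap("top","top0");b=snap("scene","scene0")
print(ctrl.get_obs()); 
for n in("top","scene"):
    c=ctrl.calibration(n); print(n,c["mtx"],c["k1"],-np.array(c["R"]).T@c["t"])
E
```

```text
{'time_s': 0.1, 'joint_pos': array([ 8.74973792e+01,  2.05854214e+01,  6.39592060e-01, -1.67898518e-02,
       -7.01347350e+01, -1.65064575e+01]), 'qvel': array([ 0.05052027,  0.05235528,  0.12726588,  0.05166192, -0.1024381 ,
       -0.06045466]), 'joint_torque': array([-1.21720503e-03, -5.84767091e+01,  2.94111085e+01,  6.95464075e+00,
       -3.14520243e-03,  8.36621652e-07]), 'position': array([0.21975562, 0.63778444, 0.23048622]), 'tool_rot': array([ 1.79918271e+02, -7.75813489e-03, -1.90147892e+01]), 'force': array([ 0.76256392, -0.42201716,  0.42520167]), 'moment': array([0.00906261, 0.01516719, 0.04579848]), 'gripper_force': 0.0, 'gripper_width': 0.08559651542856796}
top [[404.59363293   0.         282.74737822]
 [  0.         404.59363293 206.42244789]
 [  0.           0.           1.        ]] -0.02218990665087725 [ 0.40983732 -0.02083091  1.29018233]
scene [[470.35552855   0.         280.47045412]
 [  0.         470.35552855 217.99448603]
 [  0.           0.           1.        ]] -0.040416647125408975 [ 1.24677462 -0.40158767  1.17734998]
```

View pics/top0.png

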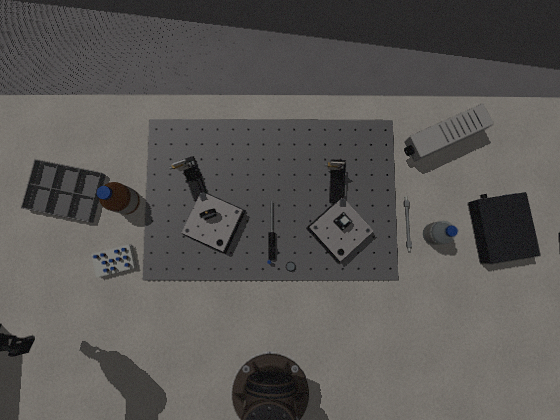

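View pics/scene0.png

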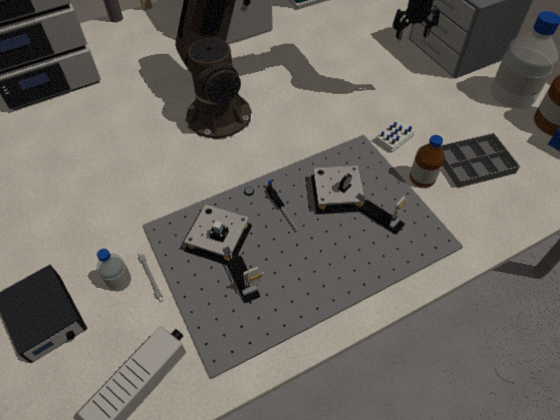

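The top view shows the flow-cell platform on the right, centred near (341,230), with its cap at (340,252) and its scale at (338,165). The mirror platform is on the left at (214,222). In the scene view the cell platform is at (217,232), with its cap at (208,211) and its scale at (252,277). I'll enlarge both.

Run:
```python
import cv2,numpy as np
a=cv2.imread("pics/top0.png")[150:270,300:385]; b=cv2.imread("pics/scene0.png")[195:305,175:275]
a=cv2.resize(a,None,fx=4.6,fy=4.6,interpolation=cv2.INTER_CUBIC);b=cv2.resize(b,None,fx=4,fy=4,interpolation=cv2.INTER_CUBIC)
o=np.zeros((600,800,3),np.uint8);o[:a.shape[0],:a.shape[1]]=a;o[:b.shape[0],400:400+b.shape[1]]=b
cv2.imwrite("pics/c0.png",np.clip(o*1.6,0,255).astype(np.uint8))
```

```text
(no output)
```

View pics/c0.png

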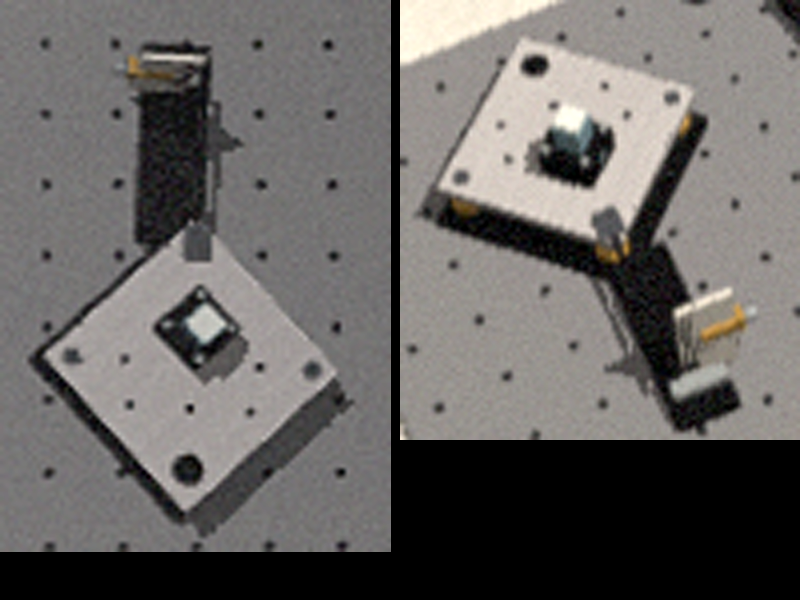

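The crop shows the dark cap at about (340.6,251.7) in the full top picture. The brass tab is on the +x face of the scale, at about (482,276) in the scene picture's crop frame. Next I need positions and the wrist camera's mounting.

Run:
```python
from h import *
cap=[340.65,251.7]; P=onz("top",cap,.067); print("cap top",P)
s=[175+135/4,195+64/4]; print("cap scene",onz("scene",s,.067), two(ray("top",cap),ray("scene",s)))
# corner balls marks +-y (plate top z=.062) and +x clamp
L=onz("top",[300+71/4.6,150+355/4.6],.062);R=onz("top",[300+313/4.6,150+370/4.6],.062)
print(L,R, "centre",(L+R)/2, "yaw", np.degrees(np.arctan2(*(L-R)[[1,0]]))-90)
print("yaw2",np.degrees(np.arctan2(*((L+R)/2-P)[[1,0]])))
c=ctrl.calibration("wrist");o=ctrl.get_obs()
from scipy.spatial.transform import Rotation as Ro
T=Ro.from_euler("xyz",o["tool_rot"],degrees=True).as_matrix()
C=-np.array(c["R"]).T@c["t"]
print("cam in tool",T.T@(C-o["position"]),"axes(rows cam x,y,z in tool)\n",np.array(c["R"])@T,c["mtx"][0],c["k1"])
print("tool x in world",T[:,0])
# scale tab estimate
for n,uv in(("top",[300+150/4.6,150+70/4.6]),("scene",[175+(722-400)/4,195+322/4])): print(n,onz(n,uv,.085))
```

```text
cap top [ 0.42666536 -0.20970521  0.067     ]
cap scene [ 0.42987307 -0.21242973  0.067     ] (array([ 0.42649623, -0.21104093,  0.0620034 ]), np.float64(0.0012132929277619078))
[ 0.50098311 -0.1348295   0.062     ] [ 0.4911242  -0.29532567  0.062     ] centre [ 0.49605365 -0.21507759  0.062     ] yaw -3.5151328598248313
yaw2 -4.427283202265532
cam in tool [ 0.07496908 -0.0007377  -0.14349212] axes(rows cam x,y,z in tool)
 [[-6.79043922e-04  9.99999762e-01 -1.22408354e-04]
 [-9.57167163e-01 -6.85400218e-04 -2.89535063e-01]
 [-2.89535078e-01 -7.94417685e-05  9.57167400e-01]] [328.23685597   0.         283.76069522] -0.07572344921776024
tool x in world [ 9.45434500e-01 -3.25812198e-01  1.35404997e-04]
top [ 0.68840156 -0.18702761  0.085     ]
scene [ 0.69468091 -0.19022919  0.085     ]
```

```bash
python3 -m jog '[[[0,0,-0.03],-7.5],[[0.028,0.036,0],-7.5],[[0.028,0.036,0],0],[[0.028,0.036,0],0],[[0.028,0.036,0],0]]' 0
python3 -m jog '[[[0.028,0.036,0],0],[[0.028,0.036,0],0],[[0.028,0.036,0],0],[[0.028,0.036,0],0],[[0.028,0.036,0],0]]'
```

```text
time_s: 0.6
position: [0.3168, 0.482, 0.2609]
tool_rot: [180.0, 0.0, -4.0]
force: [1.1, -0.3, 0.4]
gripper_width: 0.0125
gripper_force: 0.0
time_s: 1.1
position: [0.444, 0.2925, 0.2612]
tool_rot: [180.0, 0.0, -4.0]
force: [1.3, 0.9, 0.4]
gripper_width: -0.0001
gripper_force: 0.0
```

```bash
python3 -m jog '[[[0.03,0.036,0],0],[[0.03,0.036,0],0],[[0.03,0.036,0],0],[[0.03,0.036,0],0],[[0.03,0.036,0],0]]' 0 >/dev/null
python3 -m jog '[[[0.03,0.036,0.0],0],[[0.03,0.036,0.02],0],[[0.03,0.036,0.02],0],[[0.03,0.036,0.02],0],[[0.01,0.03,0.02],0]]'
python3 -m jog '[[[0,0,0],0],[[0,0,0],0]]'
python3 - <<'E'
from h import *
import pickle
c=ctrl.calibration("wrist"); snap("wrist","w1"); pickle.dump(c,open("c1","wb")); print(ctrl.get_obs()["position"])
E
```

```text
time_s: 2.1
position: [0.6979, -0.0786, 0.1803]
tool_rot: [180.0, 0.1, -4.1]
force: [0.4, 0.3, -0.4]
gripper_width: -0.0001
gripper_force: 0.0
time_s: 2.3
position: [0.696, -0.0773, 0.1808]
tool_rot: [180.0, 0.1, -4.1]
force: [-0.7, 0.9, 0.7]
gripper_width: -0.0
gripper_force: 0.0
[ 0.69635251 -0.07640554  0.18212755]
```

View pics/w1.png

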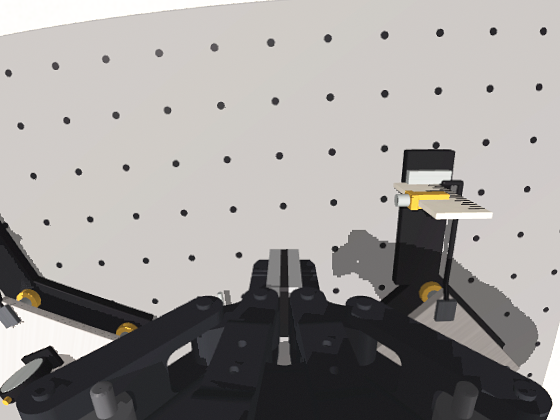

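The wrist picture shows the scale at about (445,205) with the brass tab at (425,202) and the needle tip at (452,185), seen steeply. I'll move further out in +x so the face is seen better.

```bash
python3 -m jog '[[[0.03,0,0],0],[[0.025,0,0],0],[[0,0,0],0],[[0,0,0],0]]'
python3 - <<'E'
from h import *
import pickle
c=ctrl.calibration("wrist"); a=snap("wrist","w2"); pickle.dump(c,open("c2","wb"))
w1=cv2.imread("pics/w1.png")[145:225,380:500]
w2=a[190:320,370:500,::-1]
o=np.zeros((600,800,3),np.uint8)
w1=cv2.resize(w1,None,fx=3,fy=3,interpolation=cv2.INTER_CUBIC);w2=cv2.resize(w2,None,fx=4,fy=4,interpolation=cv2.INTER_CUBIC)
o[:240,:360]=w1;o[:520,270:790][:, :]=np.where(True,o[:520,270:790],0)
o=np.zeros((600,800,3),np.uint8);o[:w2.shape[0],:520]=w2
w1=cv2.resize(w1,(270,180));o[:180,525:795]=w1
cv2.imwrite("pics/w2c.png",o)
E
```

```text
time_s: 2.75
position: [0.7515, -0.0787, 0.183]
tool_rot: [-180.0, -0.0, -3.9]
force: [-0.2, 0.5, 0.5]
gripper_width: 0.0002
gripper_force: 0.0
```

View pics/w2c.png

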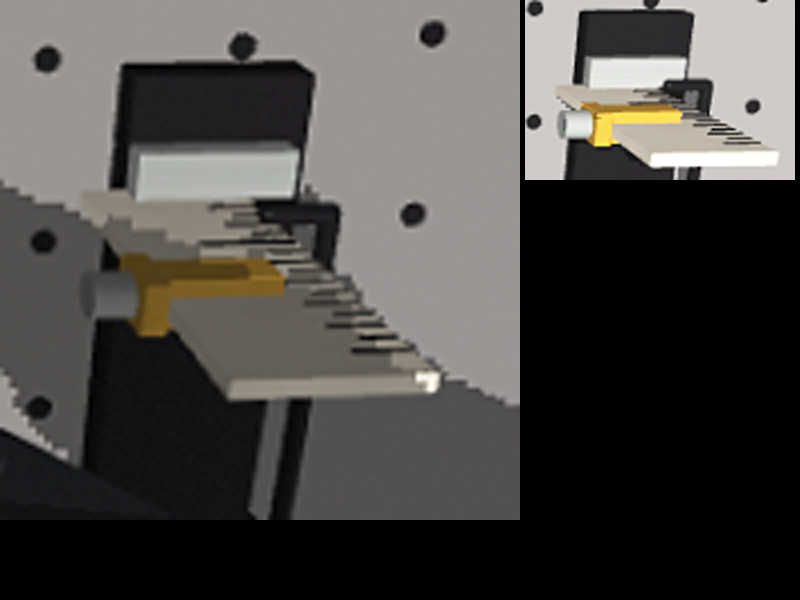

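The enlarged view shows the needle tip end at crop (258,211) and the tab nose end at about (283,277), with the scale's top edge at about (430,382). One lower view will see the face better.

```bash
python3 -m jog '[[[0.0,-0.015,0.03],0],[[0.0,-0.015,0.03],0],[[0,0,0],0],[[0,0,0],0]]'
python3 - <<'E'
from h import *
import pickle
c=ctrl.calibration("wrist"); a=snap("wrist","w3"); pickle.dump(c,open("c3","wb"))
ctr=proj("wrist",np.array([.692,-.205,.08]),c); print(ctr)
x,y=np.clip(ctr-[67,50],0,[426,320]).astype(int); print(x,y)
cv2.imwrite("pics/w3c.png",cv2.resize(a[y:y+100,x:x+133,::-1],None,fx=6,fy=6,interpolation=cv2.INTER_CUBIC))
E
```

```text
time_s: 3.2
position: [0.753, -0.0496, 0.1231]
tool_rot: [180.0, 0.0, -3.9]
force: [-0.0, -1.2, 0.4]
gripper_width: 0.0001
gripper_force: 0.0
[515.71966578 300.96138589]
426 250
```

View pics/w3c.png

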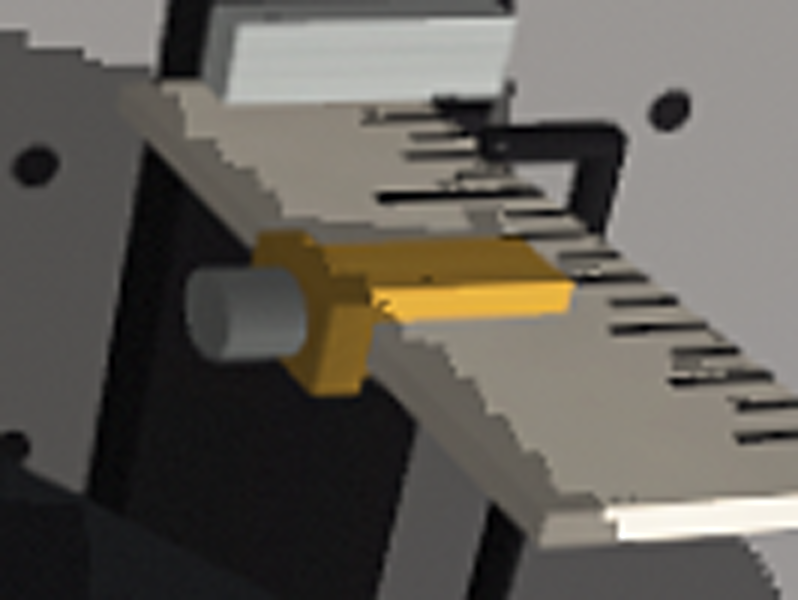

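The view clearly shows the needle end at crop (482,142), full (506.3,273.7). The tab's +x face ends between (527,237) and (575,282), so the nose centre is at full (517.8,293.3).

```bash
cat > m.py <<'E'
from h import *
import pickle
c2,c3=[pickle.load(open(f,"rb")) for f in("c2","c3")]
tip3=[426+482/6,250+142/6]; top,bot=[426+575/6,250+282/6],[426+527/6,250+237/6]; nose3=[426+551/6,250+260/6]
tip2=[370+258/4,190+211/4]; nose2=[370+277/4,190+268/4]
tip=onz("w",tip3,.057,c3); print("tip w3",tip,"w2",onz("w",tip2,.057,c2),"tri",two(ray("w",tip2,c2),ray("w",tip3,c3)))
print("nose tri",two(ray("w",nose2,c2),ray("w",nose3,c3)))
n=np.array([np.cos(np.radians(-4)),np.sin(np.radians(-4)),0])
def pl(uv,c,off=0): o,d=ray("w",uv,c); return o+d*((n@tip+off-n@o)/(n@d))
for off in(-.004,0,.0025): print(off,[(pl(u,c,off)*1000).round(1) for u,c in((nose3,c3),(nose2,c2),(top,c3),(bot,c3))])
E
python3 m.py
```

```text
tip w3 [ 0.7001795 -0.2117506  0.057    ] w2 [ 0.70063123 -0.21139984  0.057     ] tri (array([ 0.70124   , -0.21062303,  0.05854763]), np.float64(0.00023571156072702522))
nose tri (array([ 0.69779249, -0.20573605,  0.07970777]), np.float64(1.620771856847247e-05))
-0.004 [array([ 696.5, -207.3,   77.8]), array([ 696.5, -206.9,   77.3]), array([ 696.5, -207. ,   82.5]), array([ 696.5, -207.7,   72.7])]
0 [array([ 700.8, -202.2,   84.1]), array([ 700.8, -202.9,   85.5]), array([ 700.9, -201.9,   88.6]), array([ 700.8, -202.6,   79.2])]
0.0025 [array([ 703.6, -199. ,   88. ]), array([ 703.5, -200.3,   90.6]), array([ 703.6, -198.7,   92.4]), array([ 703.5, -199.4,   83.2])]
```

The nose height comes out at 78.3 mm, so the tip must rise about 21.3 mm, or about 7.3 mm at the cap. Next I move above the cap at about (0.428,-0.210).

```bash
python3 -m jog '[[[0,0,-0.04],0],[[0,0,-0.04],0],[[-0.039,0.023,0],0],[[-0.039,0.023,0],0],[[-0.039,0.023,0],0]]' >/dev/null
python3 -m jog '[[[-0.039,0.023,0],0],[[-0.039,0.023,0],0],[[-0.039,0.023,0],0],[[-0.039,0.023,0],0],[[-0.04,0.022,0],0]]' >/dev/null
python3 -m jog '[[[0,0,0],0],[[0,0,0],0],[[0,0,0],0]]'
python3 - <<'E'
from h import *
c=ctrl.calibration("wrist"); o=ctrl.get_obs()["position"]; a=snap("wrist","w4"); print(o)
p=proj("w",np.array([.4275,-.2105,.067]),c);print(p)
g=cv2.cvtColor(a,cv2.COLOR_RGB2GRAY);x,y=p.astype(int);print(a.shape)
print(proj("w",o,c))
cv2.imwrite("pics/w4v.png",a[:,:,::-1])
E
```

```text
time_s: 4.55
position: [0.4294, -0.2111, 0.2039]
tool_rot: [180.0, -0.2, -4.0]
force: [0.1, 0.7, -1.0]
gripper_width: 0.0002
gripper_force: 0.0
[ 0.42939472 -0.21112439  0.20392964]
[283.67500234 197.48270857]
(420, 560, 3)
[284.72471703 267.8539027 ]
```

View pics/w4v.png

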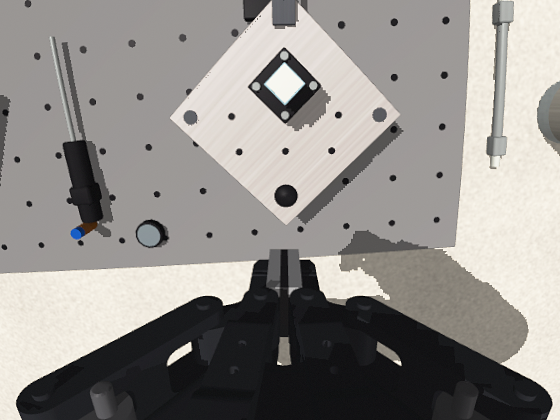

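The wrist picture shows the cap at (286,196), 2 px right of prediction, so it lies at about (0.4287,-0.2123). The cell and the fingers are clear. I'll descend to just above the cap and take baseline pictures.

```bash
python3 -m jog '[[[-0.001,0.001,0.045],0],[[0,0,0.045],0],[[0,0,0.035],0],[[0,0,0],0],[[0,0,0],0]]'
python3 -m jog '[[[0,0,0.004],0],[[0,0,0.004],0],[[0,0,0],0],[[0,0,0],0]]'
python3 - <<'E'
from h import *
snap("scene","s1")
for i in range(4):
    print(ctrl.get_obs()["position"][2],ctrl.get_obs()["force"]);ctrl.capture("top")
E
```

```text
time_s: 5.1
position: [0.4281, -0.2117, 0.0777]
tool_rot: [180.0, 0.1, -3.9]
force: [0.4, -1.1, 0.8]
gripper_width: 0.0002
gripper_force: 0.0
time_s: 5.5
position: [0.4277, -0.2118, 0.0701]
tool_rot: [180.0, -0.1, -4.0]
force: [1.0, -0.7, 0.0]
gripper_width: -0.0001
gripper_force: 0.0
0.07001719981692492 [0.22573254 0.04485544 0.02350522]
0.06993030056105506 [-0.076254    0.590661   -0.66889652]
0.06983661532785079 [-0.1106892  -0.63611848  0.19506438]
0.06973164627060055 [-0.79814383  0.56358302  0.60354314]
```

```bash
for i in 1 2; do python3 -m jog '[[[0,0,0.001],0],[[0,0,0.001],0],[[0,0,0],0]]' | egrep 'time|pos|force: \['; done
python3 -m jog '[[[-0.0001,0,0.001],0],[[-0.0001,0,0.001],0],[[0,0,0],0]]'| egrep 'time|pos|force: \['
python3 - <<'E'
from h import *
F=[];Z=[]
snap("scene","s2")
for i in range(6):
    o=ctrl.get_obs();F.append(o["force"]);Z.append(o["position"][2]);ctrl.capture("scene")
print(np.mean(F,0),np.mean(Z))
a,b=[cv2.imread(f"pics/s{i}.png")[255:305,215:280] for i in(1,2)]
o=np.hstack([cv2.resize(i,None,fx=6,fy=8,interpolation=cv2.INTER_CUBIC) for i in(a,b)])
cv2.imwrite("pics/s12.png",np.clip(o*1.4,0,255).astype(np.uint8))
E
```

```text
time_s: 6.05
position: [0.4272, -0.2118, 0.0672]
force: [-0.3, 0.1, 0.2]
time_s: 6.35
position: [0.427, -0.2118, 0.0653]
force: [-2.4, 0.3, 3.2]
time_s: 6.65
position: [0.4267, -0.2118, 0.0633]
force: [-3.0, 0.1, 4.7]
[-3.80252588  0.33893328  4.53386379] 0.06334822983084219
```

View pics/s12.png

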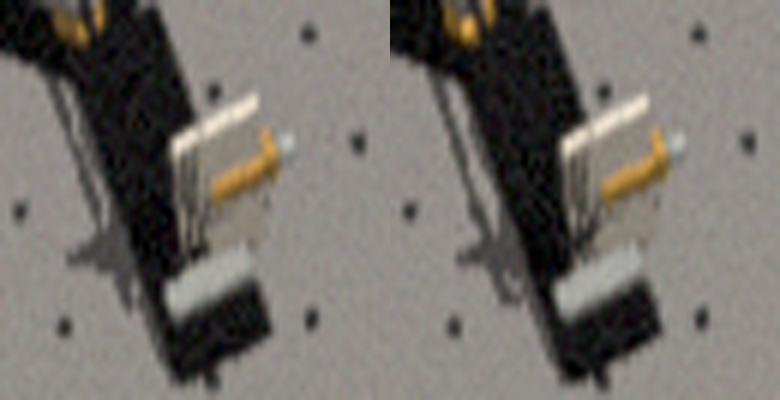

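The fingers are in contact: about 4.5 N at z 0.0633, so the cap is about 3.1 mm down and first touched near 0.0664. In the picture the needle's cross-bar is rising on the left of the scale, below the tab (nose at crop (600,190)). I'll go on to about 6 mm, then compare averaged frames.

```bash
python3 -m jog '[[[-0.0004,0,0.001],0],[[-0.0002,0,0.001],0],[[-0.0002,0,0.0008],0],[[0,0,0],0],[[0,0,0],0]]'| egrep 'time|pos|force: \['
cat > look.py <<'E'
from h import *
import sys
n,f=int(sys.argv[1]),sys.argv[2]
F=[];Z=[];I=[]
for i in range(n):
    o=ctrl.get_obs();F.append(o["force"]);Z.append(o["position"]);I.append(ctrl.capture("scene").astype(float))
print(np.mean(F,0).round(2),np.mean(Z,0).round(5),ctrl.get_obs()["time_s"])
m=np.mean(I,0)[:,:,::-1]; np.save(f,m)
tip=np.array([.7007,-.2113,.057])
for r in(0,.01,.015,.018,.0213,.024): 
    print(r,proj("scene",tip+[-(.202-np.sqrt(.202**2-r*r)),0,r]).round(1),end=" ")
print("nose",proj("scene",np.array([.6968,-.2065,.0783])).round(1))
x,y=225,255
b=np.clip(cv2.resize(m[y:y+36,x:x+48],None,fx=12,fy=12,interpolation=cv2.INTER_CUBIC)*1.4,0,255).astype(np.uint8)
cv2.imwrite(f"pics/{f}.png",b)
E
python3 look.py 8 a3
```

```text
time_s: 7.5
position: [0.4265, -0.2117, 0.0608]
force: [-3.8, 0.7, 6.1]
[-3.62  0.56  5.9 ] [ 0.42653 -0.21174  0.06078] 7.9
0 [249.9 285.7] 0.01 [249.7 283.8] 0.015 [249.5 282.9] 0.018 [249.4 282.3] 0.0213 [249.3 281.6] 0.024 [249.1 281. ] nose [250.4 280. ]
```

View pics/a3.png

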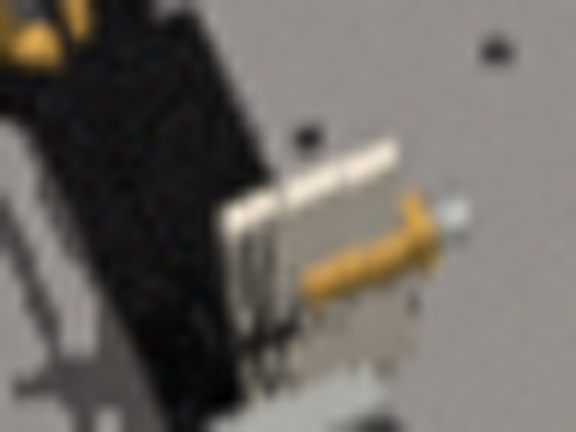

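The averaged view shows the tab nose at (250.3,279) and the needle end at about (249.7,282.3), still below it. This camera resolves only about 0.2 px per mm of rise, so I'll firm up the tab height from w3 using the scale lines.

```bash
cat > m2.py <<'E'
from h import *
import pickle
c3=pickle.load(open("c3","rb"))
f=lambda u,v:[426+u/6,250+v/6]
A=onz("w",f(620,508),.116,c3);B=onz("w",f(790,497),.116,c3);print("top edge",A,B)
for yaw in(-3,-4,-5):
    n=np.array([np.cos(np.radians(yaw)),np.sin(np.radians(yaw)),0])
    def h(u,v,off=0):
        o,d=ray("w",f(u,v),c3); P=o+d*((n@(A+B)/2+off-n@o)/(n@d)); return (P*1000).round(1)
    print(yaw,"lines",[h(*p)[2] for p in((380,117),(440,155),(400,197),(520,232),(590,278),(650,328),(720,379),(770,437),(440,135),(540,213),(590,256),(640,301),(700,350),(770,404))])
    print(" tab top back edge",h(562,311),h(450,318)," front top @4,6:",h(575,282,.004),h(575,282,.006),h(527,237,.004),h(527,237,.006))
E
python3 m2.py
```

```text
top edge [ 0.69370307 -0.18907736  0.116     ] [ 0.69236623 -0.20797135  0.116     ]
-3 lines [np.float64(35.4), np.float64(46.2), np.float64(56.1), np.float64(65.4), np.float64(76.0), np.float64(86.5), np.float64(96.6), np.float64(106.8), np.float64(40.9), np.float64(61.4), np.float64(71.4), np.float64(81.2), np.float64(91.2), np.float64(101.5)]
 tab top back edge [ 692.6 -206.2   82.3] [ 693.4 -192.4   82.5]  front top @4,6: [ 696.6 -206.9   82.6] [ 698.7 -204.4   85.6] [ 696.6 -207.6   72.9] [ 698.7 -205.1   76. ]
-4 lines [np.float64(35.0), np.float64(45.7), np.float64(56.0), np.float64(65.0), np.float64(75.6), np.float64(86.2), np.float64(96.2), np.float64(106.5), np.float64(40.3), np.float64(60.8), np.float64(70.9), np.float64(80.8), np.float64(90.8), np.float64(101.0)]
 tab top back edge [ 692.5 -206.4   82.1] [ 693.5 -192.2   82.6]  front top @4,6: [ 696.4 -207.    82.4] [ 698.6 -204.5   85.5] [ 696.4 -207.8   72.7] [ 698.6 -205.2   75.9]
-5 lines [np.float64(34.5), np.float64(45.2), np.float64(55.9), np.float64(64.6), np.float64(75.2), np.float64(85.7), np.float64(95.8), np.float64(106.2), np.float64(39.7), np.float64(60.2), np.float64(70.4), np.float64(80.3), np.float64(90.3), np.float64(100.6)]
 tab top back edge [ 692.3 -206.6   81.9] [ 693.6 -192.1   82.8]  front top @4,6: [ 696.3 -207.2   82.2] [ 698.5 -204.6   85.3] [ 696.2 -208.    72.4] [ 698.5 -205.4   75.7]
```

The lines read 56, 60.9, 65, … against a true 57, 62, 67, …, an offset of about +1.1 mm. That puts the tab's middle at 78.4 mm, a rise of 21.4 mm and a tilt of 0.106 rad. I'll check the present tilt from the white stopper's shift in the wrist view, w4 against now.

```bash
cat > tilt.py <<'E'
from h import *
import sys
from scipy.optimize import brentq
def stop(im,lo=150):
    m=(im.min(2)>235).astype(np.uint8); m=cv2.morphologyEx(m,cv2.MORPH_OPEN,np.ones((3,3),np.uint8))
    n,_,s,c=cv2.connectedComponentsWithStats(m); 
    return [(c[i].round(1),s[i].tolist()) for i in range(1,n) if s[i][4]>60]
if __name__=="__main__":
    print(stop(cv2.imread("pics/w4.png")[:130,200:360]))
    o=ctrl.get_obs();c=ctrl.calibration("wrist");a=snap("wrist",sys.argv[1]);import pickle;pickle.dump(c,open("c5","wb"))
    print(o["position"],o["force"],o["time_s"]); print(stop(a[:200,150:420]))
    for th in (0,.06,.08,.106):
        x=.022*np.cos(th)-.063*np.sin(th);z=.052+.063*np.cos(th)+.022*np.sin(th)
        print(th,proj("w",np.array([.4985+x*.9976,-.2172-x*.07,z]),c).round(1))
E
python3 tilt.py w5
```

```text
[(array([84.3, 82.9]), [67, 65, 36, 36, 730])]
[ 0.42650845 -0.21173925  0.06077151] [-4.4746939   0.32493123  5.50537535] 7.9
[(array([132.3,  51.1]), [82, 0, 102, 105, 5691])]
0 [287.1  28.4]
0.06 [287.1  43.7]
0.08 [287.1  49. ]
0.106 [287.1  55.9]
```

View pics/w5.png

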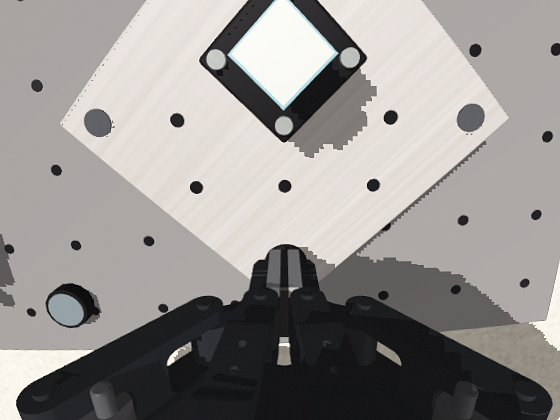

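The stopper diamond's side corners are at (229,53) and (336,54). The ball dots on the tilt axis are at (97,122) and (471,117), so I'll use those as an in-picture reference.

```bash
cat > tilt2.py <<'E'
from h import *
import sys,pickle
from scipy.optimize import brentq
def run(f,c):
    im=cv2.imread(f"pics/{f}.png"); g=cv2.cvtColor(im,cv2.COLOR_BGR2GRAY)
    D=[]
    for x0 in(60,430):
        p=g[85:160,x0:x0+80]; m=((p>60)&(p<125)).astype(np.uint8); m=cv2.morphologyEx(m,cv2.MORPH_OPEN,np.ones((7,7)))
        n,_,s,q=cv2.connectedComponentsWithStats(m); i=max((i for i in range(1,n) if s[i][2]<36 and s[i][3]<36),key=lambda i:s[i][4]); D.append(q[i]+[x0,85]); print(s[i],end=" ")
    m=(im[:200,150:420].min(2)>235).astype(np.uint8); n,l,s,q=cv2.connectedComponentsWithStats(m); k=1+np.argmax(s[1:,4])
    ys,xs=np.where(l==k); L=[150+xs.min(),ys[xs<=xs.min()+2].mean()];R=[150+xs.max(),ys[xs>=xs.max()-2].mean()]
    S=(np.array(L)+R)/2; print("dots",D,"L,R",L,R)
    d0=[onz("w",d,.0619,c) for d in D]; C=(d0[0]+d0[1])/2; y=d0[0]-d0[1]; y/=np.linalg.norm(y); ax=np.array([y[1],-y[0],0])
    print("centre",C,"yaw",np.degrees(np.arctan2(ax[1],ax[0])))
    def e(th,k=1):
        x=.022*np.cos(th)-.063*np.sin(th)+.01*np.sin(th);z=.052+.063*np.cos(th)+.022*np.sin(th)
        P=C+ax*x;P[2]=z; return proj("w",P,c)[1]-S[1]
    print("theta",brentq(e,-.05,.24),"row err at 0",e(0))
if __name__=="__main__": run(sys.argv[1],pickle.load(open(sys.argv[2],"rb")))
E
python3 tilt2.py w5 c5
```

```text
[ 25  24  25  28 570] [ 28  19  26  27 580] dots [array([ 97.23859649, 122.45789474]), array([470.41551724, 117.20862069])] L,R [np.int64(231), np.float64(53.111111111111114)] [np.int64(333), np.float64(51.785714285714285)]
centre [ 0.49711172 -0.21614979  0.0619    ] yaw -3.2536967403832744
theta 0.08297607758033948 row err at 0 -17.79563996340893
```

The present tilt is 0.083 rad, so the cap is 5.8 mm down and the tip has risen 16.8 mm, which agrees with the force. About 1.6 mm more at the cap is needed.

```bash
python3 -m jog '[[[-0.0001,0,0.0005],0],[[-0.0001,0,0.0005],0],[[-0.0001,0,0.0005],0],[[0,0,0],0],[[0,0,0],0]]'| egrep 'time|pos|force: \['
python3 look.py 6 a6; python3 tilt.py w6 | tail -6 | head -1; python3 tilt2.py w6 c5
```

```text
time_s: 8.45
position: [0.4264, -0.2117, 0.0594]
force: [-3.7, 0.1, 6.2]
[-3.61  0.43  6.71] [ 0.42636 -0.21173  0.05937] 8.75
0 [249.9 285.7] 0.01 [249.7 283.8] 0.015 [249.5 282.9] 0.018 [249.4 282.3] 0.0213 [249.3 281.6] 0.024 [249.1 281. ] nose [250.4 280. ]
[ 0.4263468  -0.21173356  0.05936452] [-3.62112227 -0.21844445  6.50273217] 8.75
[ 23  25  26  27 575] [ 29  19  27  28 598] dots [array([ 95.58956522, 122.74782609]), array([471.96822742, 117.4548495 ])] L,R [np.int64(231), np.float64(57.0)] [np.int64(334), np.float64(55.5)]
centre [ 0.49689044 -0.21611404  0.0619    ] yaw -3.2507260465209926
theta 0.10299217082471138 row err at 0 -22.614098302643328
```

The rise is about 20.8 mm. I'll add 0.2 mm, hold for about a second, then release slowly.

```bash
python3 -m jog '[[[0,0,0.0002],0],[[0,0,0],0],[[0,0,0],0],[[0,0,0],0],[[0,0,0],0]]'| egrep 'time|pos|force: \['
python3 tilt.py w7 | tail -6 | head -1; python3 tilt2.py w7 c5|tail -1
python3 -m jog '[[[0,0,0],0],[[0,0,0],0],[[0,0,0],0],[[0,0,0],0],[[0,0,0],0]]'| egrep 'time|pos|force: \['
```

```text
time_s: 9.3
position: [0.4264, -0.2117, 0.0592]
force: [-3.7, 0.2, 7.4]
[ 0.4263642 -0.2117343  0.0591985] [-3.70592371  0.24327063  7.3948278 ] 9.3
theta 0.1072670563309296 row err at 0 -23.646034786782252
time_s: 9.85
position: [0.4263, -0.2117, 0.0592]
force: [-3.5, 0.3, 5.8]
```

The tilt is 0.106–0.107 rad, so the needle is level with the tab, and it has been held for about a second. Now I release.

```bash
python3 -m jog '[[[0.0001,0,-0.001],0],[[0.0001,0,-0.001],0],[[0.0002,0,-0.001],0],[[0.0001,0,-0.001],0],[[0.0001,0,-0.001],0]]'| egrep 'pos|force: \['
python3 -m jog '[[[0.0002,0,-0.001],0],[[0.0001,0,-0.001],0],[[0.0001,0,-0.001],0],[[0,0,-0.002],0],[[0,0,-0.004],0]]'| egrep 'pos|force: \['
python3 -m jog '[[[0,0,-0.02],0],[[0,0,-0.03],0],[[0,0,-0.04],0],[[0,0,-0.02],0],[[0,0,0],0]]' >/dev/null
python3 -m jog '[[[0,0,0],0],[[0,0,0],0],[[0,0,0],0]]'
python3 - <<'E'
from h import *
import tilt
c=ctrl.calibration("wrist");a=snap("wrist","w8");o=ctrl.get_obs();print(o["position"])
print([x for x in tilt.stop(a[:130,200:360])])
w4=cv2.imread("pics/w4.png"); d=lambda A:cv2.cvtColor(A,cv2.COLOR_BGR2GRAY)[:230].astype(np.float32)
print("shift w4->w8",cv2.phaseCorrelate(d(w4),d(a[:,:,::-1].copy())))
b=snap("scene","s8").astype(float)[:,:,::-1]; s1=cv2.imread("pics/s1.png").astype(float); s0=cv2.imread("pics/scene0.png").astype(float)
print("needle area diff",np.abs(b-s1)[255:305,215:280].mean(), np.abs(b-np.load("a6.npy"))[255:305,215:280].mean(),np.abs(s0-s1)[255:305,215:280].mean())
E
```

```text
position: [0.427, -0.2117, 0.0641]
force: [-3.5, -0.1, 3.6]
position: [0.4272, -0.2117, 0.0728]
force: [-0.6, 0.1, -0.7]
time_s: 11.65
position: [0.4265, -0.2116, 0.1819]
tool_rot: [-180.0, 0.1, -4.0]
force: [0.0, -0.0, -0.7]
gripper_width: 0.0
gripper_force: 0.0
[ 0.42655347 -0.21166748  0.18200594]
[(array([83.2, 74.3]), [64, 54, 40, 42, 912])]
shift w4->w8 ((-0.31829177268144804, -0.2186181402250753), 0.0905554892288314)
needle area diff 3.3225641025641024 4.452735042735044 8.782871794871795
```

Run:
```python
from h import *
g=lambda f:cv2.cvtColor(cv2.imread(f),cv2.COLOR_BGR2GRAY).astype(np.float32)[258:303,220:272].copy()
print(cv2.phaseCorrelate(g("pics/s1.png"),g("pics/s8.png"),cv2.createHanningWindow((52,45),cv2.CV_32F)))
print(ctrl.job_done(), ctrl.get_obs()["time_s"])
```

```text
((-0.06823946543036996, 0.5688465622104815), 1.0444799387896502)
the job is handed in; nothing more can be done
the job is handed in; nothing more can be done
```

The flow-cell cap was pressed until the needle was level with the tab (rise about 21.4 mm), held about 1 s and released. The force fell to zero and the final pictures were consistent with the needle back at zero, but they also hinted at a roughly 0.6 px (about 1 mm) shift around the scale, which I did not resolve before handing in.

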